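Mix two sample vials with three turns of a hand crank

TASK

Lift the vial rotor off the plywood board and lower it, caps up, into the two open slots of the hand-cranked mixer until both ends of its axle sit on the bottom, its flat tongue between the prongs of the fork. Then turn the crank clockwise (seen from above) exactly three full turns, neither backwards nor further, so that it stops where it started, over the index rib, with the rotor still fully down and caps up. Let go, and leave the bottle, beaker and lens cap where they are.

Things in the scene. Friction and masses are not known exactly. Their poses are not given: they have to be found in the camera images.
- rotor: Loose vial rotor, 160 g, 152 mm long, 64 mm high. Origin on the axle's centre line, mid clamp bar; y along the axle towards the flat tongue, z up to the white caps. The aluminium clamp bar, 26 (x) x 74 (y) x 22 (z) mm, is centred on the origin: grip it across x, in the middle. It starts standing on its vial bottoms on a plywood board 8 mm thick, the axle 40 mm above the work surface.
- vials (a point): The rotor's origin again: two upright glass vials, 22 mm in diameter, pass through the bar at rotor y = +24 and -24 mm, from z = -32 mm (flat bottoms) to +32 mm (tops of the white caps, 23 mm wide); 25 mm is free between them above the bar. Turning, they sweep 34 mm about the axle.
- axle_plain (a point): Point on the rotor's axle centre line at rotor y = -56 mm that belongs in slot_plain. The steel axle, 10 mm in diameter, ends plain and round at y = -72 mm. A collar 18 mm in diameter beside each end of the bar ends at y = +47 and -47 mm.
- axle_drive (a point): Point on the rotor's axle centre line at rotor y = +56 mm that belongs in slot_drive. Beyond it, from y = 64 to 80 mm, is the flat steel tongue, 6 mm thick (x) and 20 mm high (z).
- mixer: Fixed hand-cranked mixer. Origin on the work surface, midway between its two slotted uprights; z up, y along the axle line towards the white gear box (70 x 70 mm, top at z = 102 mm, centred at y = 129 mm), which has the crank on top. Grey base plate 110 (x) x 275 mm (y -88 to +187), 12 mm thick. With the rotor seated, rotor and mixer axes point the same way.
- slot_plain (a point): Where the axle's centre lies when bottomed out in the plain upright, at mixer y = -56, z = 70 mm. Upright: aluminium, 8 mm thick (y), 50 mm wide (x), with an open slot 13 mm wide: bottom at z = 65 mm, straight walls to z = 90 mm, then a V mouth widening to 32 mm at its top, z = 102 mm. Seated, the rotor has 5 mm of play along y each way.
- slot_drive (a point): The same for the like upright beside the fork, at mixer y = +56, z = 70 mm.
- fork_gap (a point): Centre of the steel fork, on the axle line at mixer y = 77, z = 70 mm: two prongs 20 mm high, 18 mm long (y 68 to 86 mm), with a 9.5 mm gap. The gap is upright and open above while the crank is at 0. The fork turns 1:1 with the crank and carries the rotor round by its tongue.
- index_rib (a point): Index rib: dark, 5 x 22 x 6 mm, on the base plate at mixer x = 0, y = 174 mm, straight under the knob when the crank is at 0.
- crank_axis (a point): Point on the crank's vertical axis (mixer x = 0, y = 129 mm), 118 mm above the work surface. The steel crank arm, 16 mm wide, lies at z = 111 to 119 mm.
- crank (a joint): Angle of the crank about its vertical axis, rad; it grows clockwise seen from above and counts on over whole turns (one turn = 6.283). 0: the arm points along the mixer's +y, over the index rib; it starts within 0.06 of 0. No stop and no dial; a light even drag of about 0.06 N m holds it where it is left.
- knob (a point): Centre of the upright black crank knob, 24 mm in diameter and 40 mm high (from z = 120 to 160 mm; this point at 140 mm), 45 mm from the crank's axis. The knob spins freely on its pin, so it can be held from above without turning the hand.
- dropper: Bystander: amber bottle with black cap, 36 mm in diameter, 85 mm high, origin under its centre.
- beaker: Bystander: white beaker, 60 mm wide at the rim, 70 mm high, origin under its centre.
- lens_cap: Bystander: black lens cap, 36 mm in diameter, 12 mm high, origin under its centre.
Mind the look-alikes: they are no part of the job. There is more than one size of the rotor; the job needs the larger.

How it is judged:
On the way:
1. the rotor is fully down in both slots, caps up, let go, with the crank still at its start (z of each of axle_plain, axle_drive in the frame of mixer below 0.0735 m and horizontal distance between axle_plain and slot_plain below 0.009 m and horizontal distance between axle_drive and slot_drive below 0.009 m and angle between rotor's own z axis and vertical below 0.4 rad and value of joint crank below 0.5 rad and contact force between the fingers and rotor below 0.2 N), for 0.2 s.
At the end, for the whole second after the job is handed in: The crank stands three full turns (18.85 rad, within 0.22 rad) on from the index rib; both axle ends are on the bottoms of their slots (within 3.5 mm in height and 9 mm sideways), the vial caps are up (within 0.45 rad) and the rotor is at rest (z of each of axle_plain, axle_drive in the frame of mixer below 0.0735 m and horizontal distance between axle_plain and slot_plain below 0.009 m and horizontal distance between axle_drive and slot_drive below 0.009 m and angle between rotor's own z axis and vertical below 0.45 rad and value of joint crank between 18.6296 and 19.0696 rad and linear speed of rotor below 0.05 m/s); the robot touches nothing.
It fails at once if the crank is turned well past the third turn (value of joint crank above 19.5496 rad).
It fails at once if the crank is turned backwards from its start (value of joint crank below -0.7 rad).
It fails at once if the crank is turned without the rotor fully down in both slots (value of joint crank above 0.8 rad and (z of any of axle_plain, axle_drive in the frame of mixer above 0.077 m or horizontal distance between axle_plain and slot_plain above 0.012 m)).
It fails at once if the rotor is dropped into the slots from a height instead of lowered (horizontal distance between rotor and mixer below 0.03 m and height (world z) of rotor below 0.12 m and linear speed of rotor above 0.5 m/s).
It fails at once if a bystander is displaced by more than 30 mm (distance of any of dropper, beaker, lens_cap from where it was at the start of the episode above 0.03 m).
It also fails if it takes over 72 s, if anything falls off the work surface, if the arm or the gripper's body presses on something with over 40 N, if the wrist force passes 120 N, or if a joint passes its speed limit or range.

ROBOT

A 6-joint arm with a two-finger parallel gripper is mounted at the origin on the work surface. World frame = base frame: x ahead of the robot, y to its left, z up, the work surface at z = 0. Lengths are in m, angles in rad, forces in N, time in s.
With the tool pointing down it reaches from about 0.35 to 0.85 m from the base axis. Payload 8.1 kg.
Tool frame: the origin (TCP) lies on the mounting face of the last link; the fingertips stand 173 mm ahead of it and the grasp point (between the pads) lies 155 mm ahead of it; z points along the fingers, y is the line along which they close (so a half turn about z gives the same grasp; the last joint's range is limited). The gripper opens to 85 mm and grips with 20 to 120 N. Pads are 22 mm wide; open, the fingers measure 114 mm over their backs; the gripper's body (76 mm by 85 mm) begins 54 mm behind the grasp point. The pads swing forward as they close: fully open they stand 13 mm farther back than shut.
Start: joints at [-1.395, 0.13, 1.488, -0, 1.523, -0.085], TCP at [0.155, -0.58, 0.405] pointing down, gripper open.
Joint ranges: [-2.96, 2.96], [-0.89, 2.26], [0.02, 2.5], [-1.34, 4.48], [0, 2.73], [-2.66, 2.66]. Speed limits (rad/s): [2.39, 2.39, 2.79, 3.14, 3.14, 3.14].

INTERFACE

Orientations are given as a unit quaternion [x, y, z, w].
In Python, from station import r, claw, viewer, job gives the robot as it stands. Calls block until the motion is done:
- r.movep(position, orientation): joint-space move of the TCP to a pose.
- r.movel(position, rotation=None, rate=0.15, until_force=None): straight line of the TCP; rotation=None keeps the orientation; rate is the mean speed in m/s. With until_force (N) it stops when the force on the tool has changed by that much, and returns True; else False.
- r.goto_joints(angles): joint-space move.
- claw.grip(opening, squeeze=None): finger opening in m; squeeze is the grip in N (None keeps the last); returns when the fingers have stopped.
- r.wait(seconds).
- r.inverse_kinematics(position, orientation): joint angles nearest the present ones, or None.
- viewer.read_camera(name): name is "scene" or "top" or "wrist"; returns a dict with "frame" (480x640x3 uint8, red, green, blue), "range_z" (480x640 float32, m along the optical axis (not along the pixel's ray), 0 where there is no reading), "fovy" (degrees; the focal length in pixels is half the picture's height over the tangent of half this angle, whatever the lens; pixels are square), "cx", "cy" (the principal point, pixels), "R" (3x3) and "t" (3): a world point X has camera coordinates R X + t. Camera axes: x right, y down, z forward; pixel columns grow to the right and rows downward; lengths in m; the calibration is good to about 2 mm. A picture is of the moment at which its call begins.
A pose or a line that the arm cannot do raises r.IKError and nothing moves.
- job.close_job(): hands the job in; it is judged then, once.
Readings, each from a call of its own:
- r.get_t(): time.
- r.get_q(): joint angles.
- r.get_joint_velocities(): joint speeds.
- r.get_joint_torque(): joint torques, N m.
- r.get_position(): TCP position.
- r.get_eef_rot(): TCP orientation.
- r.get_contact_force(): force on the tool from outside, world axes, zero at the start.
- r.get_moment(): the same for the moment, N m.
- r.get_finger_gap(): finger opening in m.
- r.get_grasp_force(): force on a finger pad.
Only numpy, scipy, OpenCV 4.12 (cv2) and the standard library are available. Lean on these libraries where they do the work, as an engineer would, in place of code of your own. Each camera call takes 0.05 s, during which the arm holds its last target. There are 200 camera calls.

## Working session

There is one attempt and no reset: what is moved stays moved. The work goes in short steps, each a Python script; the robot and the scene stay as the last script left them, time stands still between calls to the robot, and variables do not carry over. Pictures are saved under pics/ and viewed, at most 10 in all, crops included, and the job is handed in when it is done.

```bash
ls; mkdir -p pics; cat > h.py <<'E'
import numpy as np, cv2, pickle
def cam(viewer,n):
    d=viewer.read_camera(n); pickle.dump(d,open(f'{n}.pkl','wb')); return d
def save(d,f): cv2.imwrite(f,d['frame'][:,:,::-1])
def f_(d): return 240/np.tan(np.radians(d['fovy'])/2)
def ray(d,u,v):
    R=np.array(d['R']);t=np.array(d['t']);f=f_(d)
    return -R.T@t, R.T@np.array([(u-d['cx'])/f,(v-d['cy'])/f,1])
def at_z(d,u,v,z):
    c,w=ray(d,u,v); return c+w*(z-c[2])/w[2]
def depth(d,u,v):
    c,w=ray(d,u,v); return c+w*d['range_z'][int(round(v)),int(round(u))]
def proj(d,X):
    p=np.array(d['R'])@np.array(X)+np.array(d['t']); f=f_(d)
    return p[:2]/p[2]*f+[d['cx'],d['cy']]
E
python3 - <<'E'
from station import r,claw,viewer,job
from h import *
for n in('scene','top'):
    d=cam(viewer,n); save(d,f'pics/{n}1.png'); print(n,d['fovy'],d['cx'],d['cy'],ray(d,320,240))
E
```

```text
pics
scene 42.35916745130302 312.3410463716325 241.87450057773208 (array([1.32728811, 0.34880701, 0.83103449]), array([-0.66999931, -0.37952712, -0.63813959]))
top 43.963007367153644 315.24402465552123 241.15469511140162 (array([ 0.46137087, -0.10066504,  1.06426136]), array([ 0.09707077, -0.01658077, -0.9951734 ]))
```

View pics/top1.png

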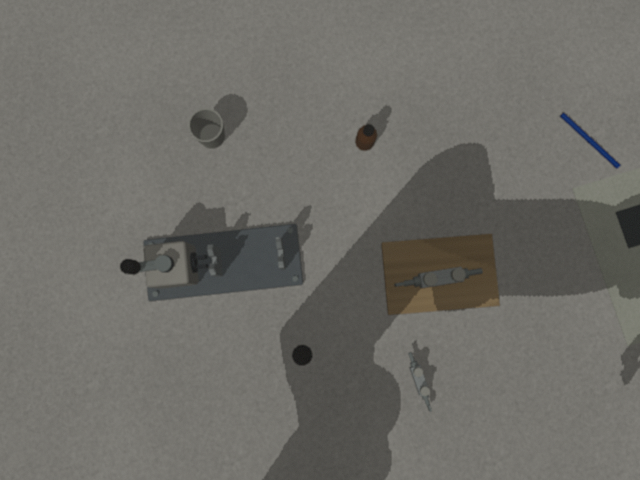

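View pics/scene1.png

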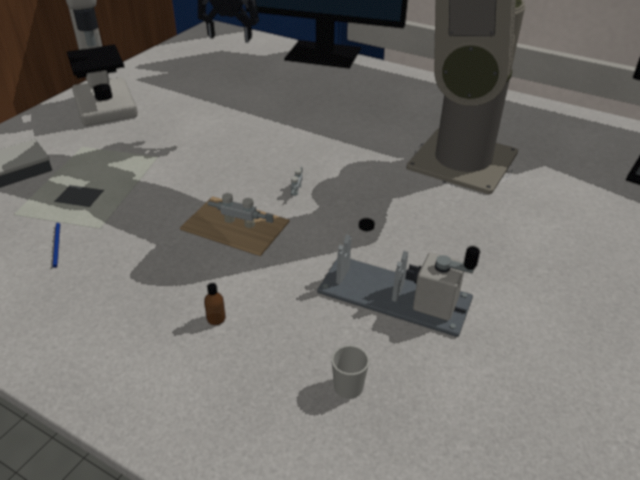

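The top view shows two rotors: one on the plywood at (438,277), about 90 px long, and one on the bare surface at (420,383), about 60 px long. The larger one on the board fits the description. The mixer is at (223,262) with its knob at (130,267), the bottle at (366,137), the beaker at (207,127) and the lens cap at (302,355). I'll confirm with an enlarged crop.

```bash
python3 - <<'E'
from h import *
d=pickle.load(open('top.pkl','rb'));im=d['frame'][:,:,::-1]
im=np.clip(im.astype(float)*1.7,0,255).astype(np.uint8)
a=cv2.resize(im[225:320,380:510],None,fx=5.5,fy=5.5,interpolation=cv2.INTER_CUBIC)[:,:715]
b=cv2.resize(im[218:308,115:310],(715,330),interpolation=cv2.INTER_CUBIC)
cv2.imwrite('pics/crop_a.png',np.vstack([a[:522//2*2][:265*2//2*2],])[:600])
cv2.imwrite('pics/crop_b.png',cv2.resize(im[218:308,115:310],None,fx=4,fy=4,interpolation=cv2.INTER_CUBIC))
E
```

```text
(no output)
```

View pics/crop_a.png

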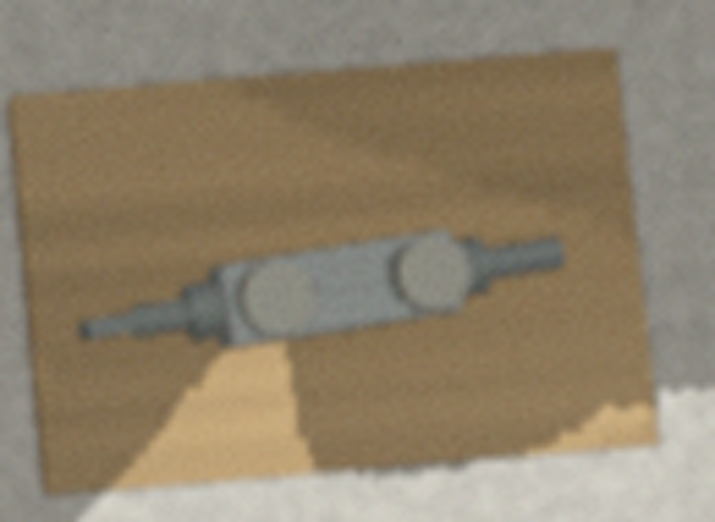

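View pics/crop_b.png

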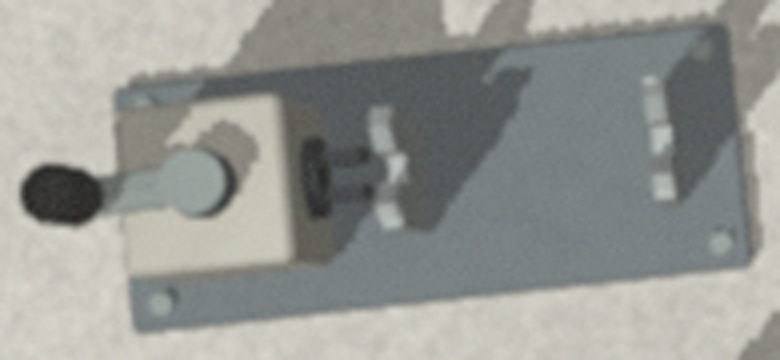

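Crop a shows the rotor with two white caps at crop (280,299) and (433,273). Its narrow tongue is on the left at (85,328) and the plain end on the right at (565,252). Crop b shows the base plate corners at (115,90), (722,25), (752,265) and (135,330), the knob on the left at (62,190), and the uprights at (388,165) and (657,140).

```bash
python3 - <<'E'
from h import *
d=pickle.load(open('top.pkl','rb'))
A=lambda u,v,z:at_z(d,(u+.5)/5.5-.5+380,(v+.5)/5.5-.5+225,z)
B=lambda u,v,z:at_z(d,(u+.5)/4-.5+115,(v+.5)/4-.5+218,z)
np.set_printoptions(precision=4,suppress=True)
c1,c2=A(280,299,.072),A(433,273,.072);t,p=A(82,330,.04),A(565,253,.04)
print('caps',c1,c2,np.linalg.norm(c1-c2),(c1+c2)/2,np.arctan2(*(c1-c2)[[1,0]]))
print('ends',t,p,np.linalg.norm(t-p),p+(t-p)*72/152,np.arctan2(*(t-p)[[1,0]]))
P=[B(115,90,.012),B(722,25,.012),B(752,265,.012),B(135,330,.012)];print(np.array(P))
e=[(P[0]-P[1]),(P[3]-P[2])]
print([np.linalg.norm(x) for x in e],[np.arctan2(x[1],x[0]) for x in e])
c=sum(P)/4; y=sum(e);y/=np.linalg.norm(y); print('center',c,'origin',c-y*.0495, 'yaw y',np.arctan2(y[1],y[0]))
o=c-y*.0495
print('axis pred',o+y*.129,'hub meas z.12', B(195,180,.122), B(62,192,.15), 'knob pred',o+y*.174)
print('uprights',B(388,168,.102),o+y*.056,B(657,138,.102),o-y*.056)
E
```

```text
caps [ 0.4936 -0.3018  0.072 ] [ 0.5017 -0.3485  0.072 ] 0.04738309869087205 [ 0.4976 -0.3252  0.072 ] 1.7416595508497725
ends [ 0.4847 -0.2461  0.04  ] [ 0.5094 -0.3982  0.04  ] 0.1540404812897241 [ 0.4977 -0.3262  0.04  ] 1.731519621190763
[[ 0.5625  0.1951  0.012 ]
 [ 0.5927 -0.0738  0.012 ]
 [ 0.4861 -0.0877  0.012 ]
 [ 0.4566  0.1831  0.012 ]]
[np.float64(0.2705718842270191), np.float64(0.27239187995434094)] [np.float64(1.6827372614436384), np.float64(1.6790797347665862)]
center [0.5245 0.0542 0.012 ] origin [0.5299 0.005  0.012 ] yaw y 1.680902368146923
axis pred [0.5157 0.1332 0.012 ] hub meas z.12 [0.5163 0.1315 0.122 ] [0.5098 0.1754 0.15  ] knob pred [0.5108 0.1779 0.012 ]
uprights [0.5226 0.0586 0.102 ] [0.5237 0.0606 0.012 ] [ 0.5352 -0.05    0.102 ] [ 0.5361 -0.0507  0.012 ]
```

```bash
cat >> h.py <<'E'
from scipy.spatial.transform import Rotation as Ro
np.set_printoptions(precision=4,suppress=True)
def down(yaw_y): # tool z down, tool y along world yaw
    y=np.array([np.cos(yaw_y),np.sin(yaw_y),0]);z=np.array([0,0,-1.]);x=np.cross(y,z)
    return Ro.from_matrix(np.c_[x,y,z]).as_quat()
E
python3 - <<'E'
from station import r,claw,viewer,job
from h import *
print(r.get_t(),Ro.from_quat(r.get_eef_rot()).as_matrix(),r.get_finger_gap())
P={'rotor':([.4977,-.3257,.35],1.735),'mix':([.53,.005,.30],1.681),'knob':([.5108,.178,.35],1.681)}
for k,(p,y) in P.items():
    for s in(0,np.pi): 
        print(k,s,r.inverse_kinematics(p,down(y-np.pi/2+s)))
d=pickle.load(open('top.pkl','rb'));print('hub z',depth(d,163,263),'knob z',depth(d,129,266))
p,y=P['rotor'];q=[down(y-np.pi/2+s) for s in(0,np.pi)]
q6=[r.inverse_kinematics(p,a) for a in q]
i=min((i for i in(0,1) if q6[i] is not None),key=lambda i:abs(q6[i][5]))
r.movep(p,q[i]);print(i,r.get_q(),r.get_t())
w=cam(viewer,'wrist');save(w,'pics/wrist1.png')
E
```

```text
0.1 [[ 0.9662  0.2579 -0.0003]
 [ 0.2579 -0.9662  0.0017]
 [ 0.0002 -0.0017 -1.    ]] 0.0853635779808001
rotor 0 [-0.6657  0.1472  1.5703 -0.      1.4241 -0.8299]
rotor 3.141592653589793 [-0.6657  0.1472  1.5703 -0.      1.4241  2.3117]
mix 0 [-0.0873  0.017   1.8022 -0.      1.3224 -0.1975]
mix 3.141592653589793 None
knob 0 [ 0.2405  0.003   1.7219 -0.      1.4167  0.1303]
knob 3.141592653589793 None
hub z [0.5157 0.1324 0.1206] knob z [0.5087 0.1741 0.1599]
0 [-0.6673  0.1471  1.5699 -0.0004  1.4242 -0.8294] 1.6833
```

View pics/wrist1.png

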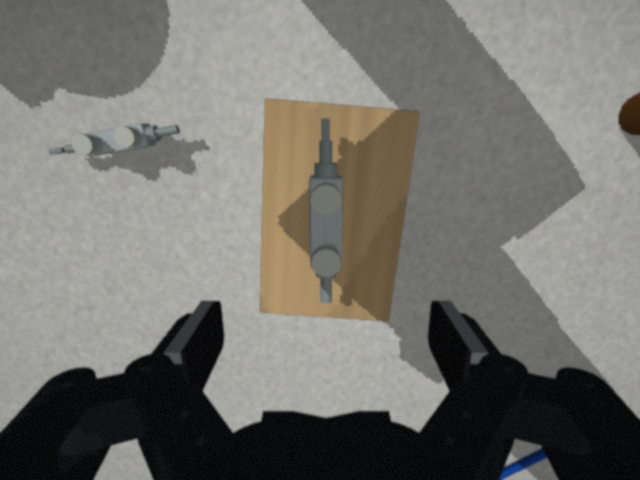

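The wrist view shows the larger rotor upright on the board. The tongue tip is at (326,120), the plain end at (326,302), and the caps at (326,199) and (326,261).

```bash
python3 - <<'E'
from station import r,claw,viewer,job
from h import *
w=pickle.load(open('wrist.pkl','rb'))
a,b=at_z(w,326,199,.072),at_z(w,326,261.5,.072);t,p=at_z(w,325.5,119,.04),at_z(w,326,302,.04)
yaw=np.arctan2(*(a-b)[[1,0]]);yaw2=np.arctan2(*(t-p)[[1,0]]);o=p+(t-p)*72/152
print((a+b)/2,yaw,np.linalg.norm(a-b),o,yaw2,np.linalg.norm(t-p))
c=((a+b)/2+o)/2; y=yaw2; print(c,y)
q=down(y-np.pi/2)
claw.grip(.055,40)
r.movep([c[0],c[1],.27],q)
print(r.movel([c[0],c[1],.196],q,rate=.08,until_force=15),r.get_position())
claw.grip(0,40); print(r.get_finger_gap(),r.get_grasp_force())
r.movel([c[0],c[1],.30],q,rate=.12); print(r.get_finger_gap(),r.get_position(),r.get_contact_force(),r.get_t())
w=cam(viewer,'wrist');save(w,'pics/wrist2.png'); d=cam(viewer,'top')
E
```

```text
[ 0.4973 -0.3245  0.072 ] 1.73269271380102 0.047419903090134476 [ 0.4976 -0.3267  0.04  ] 1.7351474015741042 0.15236764717901857
[ 0.4974 -0.3256  0.056 ] 1.7351474015741042
False [ 0.4978 -0.3258  0.1967]
0.024950222826729023 40.45887351036072
0.025433071120829497 [ 0.4971 -0.3253  0.2988] [-0.2331 -0.0358 -1.188 ] 5.0167
```

View pics/wrist2.png

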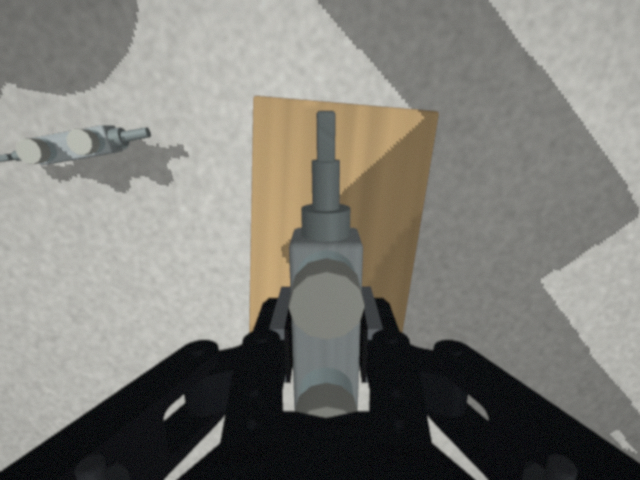

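The rotor is held and lifted with the caps up; the tongue tip is at (326,112). I'll check its tilt in the hand from depth, then hover over the mixer.

```bash
python3 - <<'E'
from station import r,claw,viewer,job
from h import *
w=pickle.load(open('wrist.pkl','rb'))
p=r.get_position();print('tcp',p)
for n,u,v,h in(('tongue',326,128,.010),('axle',326,185,.005),('collar',326,222,.009),('bar',326,250,.011),('cap',327,300,.032)):
    X=depth(w,u,v);print(n,X-p,'axle z',X[2]-p[2]-h)
t=at_z(w,326,112,p[2]-.145);y=np.array([np.cos(1.735),np.sin(1.735)]);print('tongue along y from tcp',(t-p)[:2]@y)
o=np.array([.5299,.005]);q=down(1.681-np.pi/2)
r.movep([p[0],p[1],.32],down(1.735-np.pi/2))
r.movep([.5299,.005,.32],q);print(r.get_position(),r.get_t())
w=cam(viewer,'wrist');save(w,'pics/wrist3.png'); d=cam(viewer,'top')
b=cv2.resize(d['frame'][218:308,115:310,::-1],(640,295),interpolation=cv2.INTER_CUBIC)
cv2.imwrite('pics/w3.png',cv2.resize(np.vstack([w['frame'][:,:,::-1],np.clip(b*1.5,0,255).astype(np.uint8)]),(496,600)))
E
```

```text
tcp [ 0.4971 -0.3253  0.2986]
tongue [-0.0121  0.074  -0.1473] axle z -0.15729195323258977
axle [-0.009   0.0554 -0.153 ] axle z -0.15804896521841127
collar [-0.0071  0.0437 -0.1479] axle z -0.15692956239497957
bar [-0.0055  0.0343 -0.1463] axle z -0.1572980168100248
cap [-0.0038  0.0256 -0.1265] axle z -0.15854994657491592
tongue along y from tcp 0.07959652578979019
[0.53   0.0042 0.3199] 6.625
```

View pics/wrist3.png

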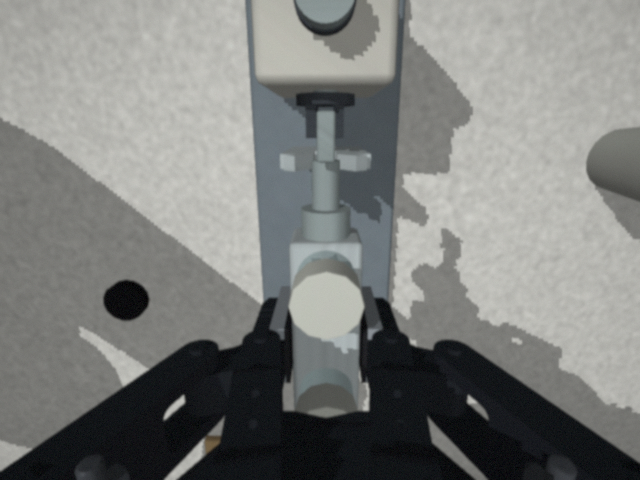

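The rotor is level in the hand and centred. The drive upright's top runs from (281,161) to (371,161), the gear box's near edge from (255,80) to (396,80), and the hub is at (325,8).

```bash
python3 - <<'E'
from h import *
w=pickle.load(open('wrist.pkl','rb')) if 0 else None
from station import r,viewer
w=cam(viewer,'wrist')
p=r.get_position();print(p)
o=np.array([.5299,.005]);y=np.array([np.cos(1.681),np.sin(1.681)]);x=np.array([y[1],-y[0]])
for n,u,v,z in(('upL',281,161,.102),('upR',371.5,161,.102),('gbL',254,78,.102),('gbR',397,78,.102),('hub',325,6,.1206),('plateL',265,270,.012),('plateR',393,270,.012),('tongue',326,109,p[2]-.147),('cap',327,300,p[2]-.125)):
    X=at_z(w,u,v,z);e=X[:2]-o;print(n,X,'x',e@x,'y',e@y)
print('tcp',(p[:2]-o)@x,(p[:2]-o)@y)
E
```

```text
[0.5301 0.0038 0.32  ]
upL [0.5011 0.059  0.102 ] x -0.022657658839229242 y 0.05680239231420123
upR [0.5477 0.064  0.102 ] x 0.024198421911838103 y 0.056698635028290756
gbL [0.4854 0.097  0.102 ] x -0.03415000292164563 y 0.09629475081372185
gbR [0.5542 0.1044 0.102 ] x 0.035094147628281655 y 0.0961437895135077
hub [0.5169 0.1256 0.1206] x 0.0003224873458681651 y 0.12131149486110178
plateL [ 0.4839 -0.0423  0.012 ] x -0.05094870775780306 y -0.04197666285716121
plateR [ 0.5914 -0.0307  0.012 ] x 0.057170995700132114 y -0.0422218013065155
tongue [0.5218 0.0837 0.173 ] x 0.0005894094494990292 y 0.0790842556977881
cap [0.5279 0.0303 0.195 ] x 0.0007553907069183341 y 0.0254069601991734
tcp 5.10001905250872e-05 -0.0012077971939417613
```

```bash
python3 - <<'E'
from station import r,claw,viewer,job
from h import *
o=np.array([.5299,.005]);Y=np.array([np.cos(1.681),np.sin(1.681)]);t=o+.002*Y
r.movel([*t,.27],rate=.1)
print(r.movel([*t,.224],rate=.04,until_force=8),r.get_position(),r.get_contact_force(),r.get_moment(),r.get_t())
w=cam(viewer,'wrist');save(w,'pics/wrist4.png')
p=r.get_position()
for n,u,v,h in(('tongue',326,128,.010),('axle',326,185,.005),('bar',326,250,.011)):
    X=depth(w,u,v);print(n,X,'axle z',X[2]-h)
E
```

```text
True [0.5295 0.007  0.2265] [-1.4306  0.3615  5.3322] [-0.0371  0.2225 -0.0048] 8.425
tongue [0.5215 0.0814 0.078 ] axle z 0.06801287618367674
axle [0.5235 0.063  0.0751] axle z 0.0700858843961703
bar [0.5259 0.0414 0.0799] axle z 0.06894427568449532
```

View pics/wrist4.png

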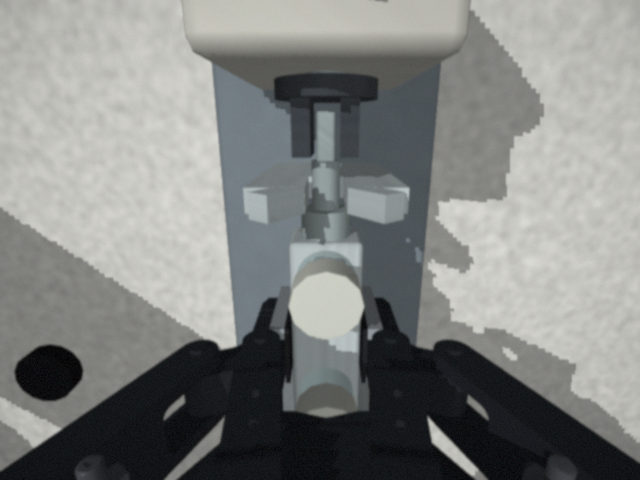

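The rotor is down: axle z reads about 0.069, and the tongue at (326,130) is between the prongs at (303,130) and (349,130). I'll release it and locate the knob.

```bash
python3 - <<'E'
from station import r,claw,viewer,job
from h import *
p=r.get_position(); Y=np.array([np.cos(1.681),np.sin(1.681)])
claw.grip(.055); r.wait(.3); print(r.get_grasp_force())
r.movel([p[0],p[1],.38],rate=.15)
k=np.array([.5299,.005])+.10*Y
r.movep([*k,.40],down(1.681-np.pi/2)); r.wait(.3)
w=cam(viewer,'wrist');save(w,'pics/wrist5.png');print(r.get_position(),r.get_t())
Z=w['range_z'];R=np.array(w['R']);t=np.array(w['t']);f=f_(w)
v,u=np.mgrid[:480,:640];C=np.dstack([(u-w['cx'])/f*Z,(v-w['cy'])/f*Z,Z]).reshape(-1,3)
X=(C-t)@R; 
m=(abs(X[:,2]-.160)<.005)&(np.hypot(X[:,0]-.51,X[:,1]-.176)<.03)
mm=X[m];print(m.sum(),mm.mean(0),mm.min(0),mm.max(0), u.ravel()[m].mean(),v.ravel()[m].mean())
E
```

```text
0.0
[0.519  0.1036 0.3996] 11.1833
1307 [0.5089 0.1779 0.1584] [0.4974 0.1663 0.155 ] [0.5204 0.1893 0.1609] 322.0558530986993 126.39632746748279
```

View pics/wrist5.png

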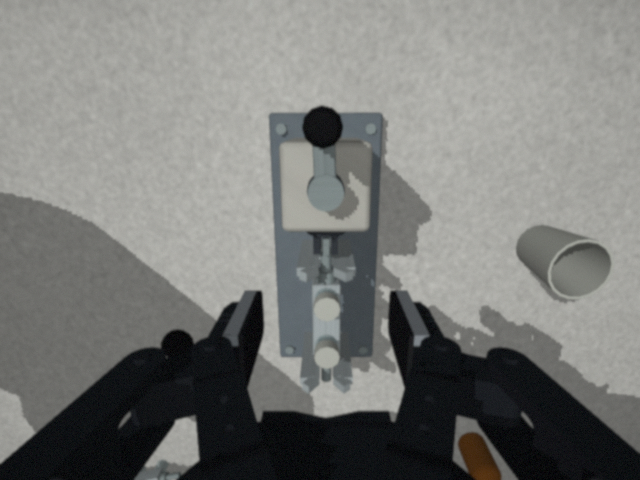

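The rotor is seated with both caps showing at (327,307) and (326,352). The knob is at (322,126), the hub at (325,191) and the arm points along the mixer's axis over the rib. I'll grip the knob and turn the first quarter while watching forces.

```bash
cat >> h.py <<'E'
Y0=1.681; ZK=.300
def arc(r,C,a0,a1,rad=.045,rate=.1,step=15):
    """turn crank from angle a0 to a1 (deg, clockwise) about C; returns peak lateral force"""
    F=0
    for a in np.linspace(a0,a1,max(1,int(round((a1-a0)/step)))+1)[1:]:
        th=Y0-np.radians(a)
        r.movel([C[0]+rad*np.cos(th),C[1]+rad*np.sin(th),ZK],rate=rate)
        F=max(F,np.linalg.norm(r.get_contact_force()))
    return F
E
python3 - <<'E'
from station import r,claw,viewer,job
from h import *
w=pickle.load(open('wrist.pkl','rb'))
H=at_z(w,325,190.5,.1206);K=at_z(w,322.3,126.4,.160);d=(K-H)[:2];print('hub',H,'knob',K,np.linalg.norm(d),np.arctan2(d[1],d[0]))
q=down(Y0-np.pi/2)
claw.grip(.06,25)
r.movep([K[0],K[1],.35],q)
print(r.movel([K[0],K[1],ZK],rate=.08,until_force=10),r.get_position())
claw.grip(0,25);r.wait(.2);print(r.get_finger_gap(),r.get_grasp_force(),r.get_position(),r.get_contact_force(),r.get_t())
C=K[:2]-.045*np.array([np.cos(Y0),np.sin(Y0)]);C=(C+H[:2])/2;print('C',C)
for a in(0,30,60):
    f=arc(r,C,a,a+30);p=r.get_position();print(a+30,f,r.get_contact_force(),p,np.linalg.norm(p[:2]-C),r.get_finger_gap(),r.get_t())
E
```

```text
hub [0.5152 0.1352 0.1206] knob [0.5091 0.178  0.16  ] 0.043194356075626446 1.7115556044784852
False [0.5092 0.178  0.3002]
0.02302792167805567 24.626652121078223 [0.5093 0.1781 0.3006] [-1.0669  0.6995  5.1364] 13.2417
C [0.5146 0.1342]
30 7.038509794628823 [-0.3821 -3.1225  6.2964] [0.5332 0.1749 0.3006] 0.044762922000619515 0.023244324238673574 13.7833
60 7.099910132215995 [-0.9671 -1.9468  6.7589] [0.5513 0.1605 0.3006] 0.04508208068172921 0.023087629843421543 14.3167
90 6.288467634296264 [ 1.4413 -1.788   5.8541] [0.5597 0.1387 0.3007] 0.04536551180957685 0.023314159703621305 14.85
```

```bash
python3 - <<'E'
from station import r,claw,viewer,job
from h import *
C=np.array([.5146,.1342])
for a,b in((90,180),(180,360),(360,540),(540,720),(720,900),(900,1050),(1050,1080)):
    f=arc(r,C,a,b);print(b,f,r.get_contact_force(),r.get_position(),r.get_finger_gap(),r.get_t())
    if f>35: break
E
```

```text
180 9.507568105643733 [-0.2793 -4.6384  8.2946] [0.5193 0.0889 0.3006] 0.023105581515186404 16.45
360 11.662726352922823 [ 2.3622 -2.0637  8.2082] [0.5101 0.1784 0.3005] 0.022759981899220447 19.65
540 11.355076980940051 [-1.1596 -4.7576 10.2449] [0.5191 0.0888 0.3005] 0.02301589055857145 22.85
720 12.74401897702616 [ 1.7603 -4.1013  8.6297] [0.51   0.1785 0.3005] 0.02313780008235845 26.05
900 12.114188742867386 [-0.4985 -4.9305 11.0542] [0.5191 0.0889 0.3005] 0.023432982678856212 29.25
1050 13.214137503017152 [ 4.4041 -2.861   6.7129] [0.4885 0.1702 0.3005] 0.023166897924531717 31.9167
1080 10.653941629646418 [ 1.6943 -3.0082 10.079 ] [0.51   0.1785 0.3005] 0.02303028474120712 32.45
```

```bash
python3 - <<'E'
from station import r,claw,viewer,job
from h import *
p=r.get_position()
claw.grip(.06);r.wait(.2)
r.movel([p[0],p[1],.40],rate=.12)
k=np.array([.5299,.005])+.10*np.array([np.cos(Y0),np.sin(Y0)])
r.movep([*k,.40],down(Y0-np.pi/2));r.wait(.3)
w=cam(viewer,'wrist');save(w,'pics/wrist6.png');print(r.get_t(),r.get_contact_force())
for u,v,h in((327,307,.032),(326,352,.032)): print(depth(w,u,v)[2]-h)
E
```

```text
34.825 [-0.0403  0.002   0.4434]
0.06883973925795997
0.06881292881021897
```

View pics/wrist6.png

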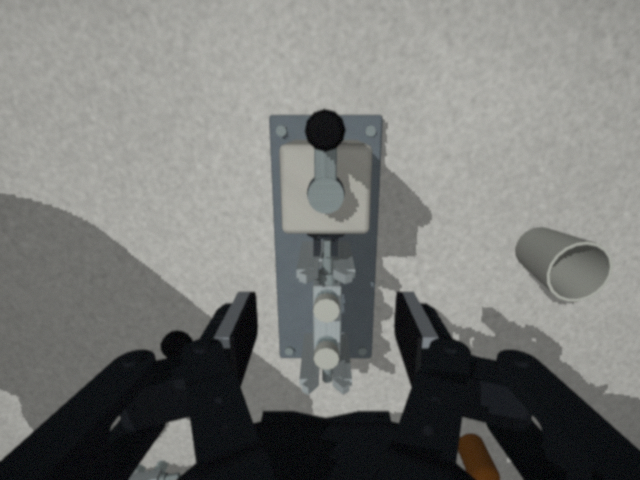

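The knob at (325,131) is back in line with the hub at (325,193). The caps are up at (327,307) and (326,352), and the axle reads z = 0.069. The beaker and lens cap look unmoved. I'm handing the job in.

```bash
python3 -c "
from station import job
print(job.close_job())"
```

```text
the job is handed in; nothing more can be done
None
```

I seated the larger rotor caps up in both slots, turned the crank three full turns clockwise back to the index rib, let go of it, and handed the job in at about 35 s; no verdict came back.

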